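Pull out the fixings tray with the hook and put the loose bolt and nut away

TASK

With the hook, catch the finger hole of the tray in the unit that has a bolt and nut as its sample and pull that tray out to about its stop, keeping your hand itself off that unit until the tray is out; then lay the hook back down on the bench, clear of the units. Put the loose bolt and the loose nut into that tray, lying in the bins of their own kind (bolts in the wider bin, nuts in the narrower). Keep the other two trays shut and leave the other things on the bench where they are.

Things in the scene. Friction and masses are not known exactly. Their poses are not given: they have to be found in the camera images.
- hook: Pull hook lying on the bench, toe downward. Flat-sided wooden handle 120 long (its x), 30 wide, 24 high; origin at the centre of the handle's underside, z up. A 6 mm steel rod leaves the handle's +x end, rises to 55 mm above the underside and turns down at x = +130 mm; the lowest point of the toe is at (130, 0, 8) mm, so the toe hangs about 44 mm below the level part of the rod. 0.13 kg, it balances about 35 mm ahead of the origin; grip the handle's sides from above.
- hook_toe (a point): Lowest point of the hook's downward toe (6 mm round), at (130, 0, 8) mm in the hook's frame; axes as the hook's.
- board: Fixed plywood board, 200 x 460 x 18 high, that carries the three tray units side by side (145 mm apart, order varies, whole board shifted and turned). Origin: centre of its underside; its -x long edge faces the robot.
- bolt_unit: The bolt-and-nut unit: fixed grey steel housing 180 deep (x) x 140 wide (y) x 52 high, origin at the centre of its underside (on the board, 18 mm above the bench), front at x = -90 mm facing the robot. Known by its sample fixed on the lid: a hex bolt lying across, with a nut behind it (samples reach 24 mm above the lid). It holds one sliding tray.
- hinge_unit: Housing of the same size with a sample butt hinge (flat plates) fixed on its lid. Not wanted.
- bracket_unit: Housing of the same size with a sample angle bracket (upright L, 35 mm high) fixed on its lid. Not wanted.
- bolt_tray (a joint): How far the bolt-and-nut tray is pulled out towards its unit's -x, m: 0 closed, 0.125 at its stop; starts at 0 to 0.012. It slides with 2.5 N of friction plus 6 N per m/s and stays where it is left. Thin aluminium tray, 132 wide, 168 long, walls 3 mm; floor 25 mm above the bench, side rims 64 mm, front plate 67 mm, divider 61 mm; it runs through with its front level with the housing's when closed. One divider along x makes two bins.
- bolt_tray_hole (a point): Centre of the finger hole, at the top face of the tongue (64 mm above the bench). The tongue is a level tab 38 long, 50 wide, 3 thick, sticking out from the top of the tray's front (hole centre 17 mm ahead of the tray front); hole 22 mm across, open right through with free space below down to the bench. Moves with the tray. Axes as the unit's.
- hinge_tray (a joint): Pull-out of the hinge unit's tray, m: as bolt_tray, same tongue and hole. Must stay in (starts 0 to 0.012).
- bracket_tray (a joint): Pull-out of the bracket unit's tray, m: as bolt_tray, same tongue and hole. Must stay in (starts 0 to 0.012).
- bolt_bin (a point): Floor centre of the wider bin of the bolt tray (for bolts): 162 long (x) x 69 wide (y), walls 36 to 39 high, on the tray's +y side. Moves with the tray, axes as the unit's; the tray's inner front wall is at x = -81 mm, so with the tray out at 0.12 the bin lies open to the sky from x = -81 to about +36 mm. One bolt of the same kind already lies in its back half.
- nut_bin (a point): Floor centre of the narrower bin (for nuts): 162 long (x) x 54 wide (y), on the tray's -y side; otherwise as bolt_bin. One nut of the same kind already lies in its back half.
- bolt: Loose steel hex bolt on the bench, to be put away: 80 long in all, shank 16 round x 70, hexagon head 24 across flats x 10 thick at its +x end. Lies along its x; origin on the underside at mid-length, axis about 10 mm above. 0.15 kg or so.
- nut: Loose steel hex nut lying flat on the bench, to be put away: 30 across flats, 35 across corners, 16 high, bore 20; origin at the centre of its underside. Flats face its x axis and every 60 degrees from it.
- socket: Bystander: spanner socket standing on end, 30 across, 45 high, open top; origin under its centre.
- spanner: Bystander: flat combination spanner 180 long (along x), 9 high; origin under mid-length.
- tape: Bystander: tape measure 68 x 40 x 62 high, origin under its centre.
- tin: Bystander: plain steel tin, 68 across, 62 high, origin under its centre.
- glue: Bystander: white glue bottle, 54 across, about 150 high, origin under its centre.
- spray: Bystander: spray can, 64 across, 190 high, beside the rack on the left; origin under its centre.
- jar: Bystander: glass jar, 76 across, 95 high, beside the rack on the right; origin under its centre.
Things that resemble listed ones, but are neither listed nor needed, are in the scene too. Several things have the shape of the hook; the one meant has the colours described above.

How it is judged (in metres and radians):
On the way, in this order (a step that is already met when the one before it is completed fails the run):
1. the hook is drawing the bolt-and-nut tray out (past 50 mm, hook pressing on it) (value of joint bolt_tray above 0.05 m and contact force between hook and bolt_unit above 0.3 N), for 0.05 s.
2. the tray is out by more than 100 mm of its 125 mm (value of joint bolt_tray above 0.1 m), for 0.1 s.
3. the hook lies on the bench again, let go (height (world z) of hook_toe below 0.07 m and height (world z) of hook below 0.035 m and contact force between hook and the fingers below 0.1 N and contact force between hook and bolt_unit below 0.1 N and linear speed of hook below 0.03 m/s), for 0.2 s.
At the end, for the whole second after the job is handed in: Bolt tray out over 100 mm; the bolt in its wider bin and the nut in its narrower one (origins inside the walls, under 34 mm above the floor); other trays out less than 30 mm; hook lying on the bench (origin under 35 mm, toe under 70 mm) clear of the unit; all at rest, let go (value of joint bolt_tray above 0.1 m and x of bolt in the frame of bolt_bin between -0.081 and 0.081 m and y of bolt in the frame of bolt_bin between -0.034 and 0.034 m and z of bolt in the frame of bolt_bin between -0.005 and 0.034 m and x of nut in the frame of nut_bin between -0.081 and 0.081 m and y of nut in the frame of nut_bin between -0.0265 and 0.0265 m and z of nut in the frame of nut_bin between -0.005 and 0.034 m and value of joint each of hinge_tray, bracket_tray below 0.03 m and height (world z) of hook below 0.035 m and height (world z) of hook_toe below 0.07 m and contact force between hook and bolt_unit below 0.1 N and linear speed of each of hook, bolt, nut below 0.02 m/s); the robot touches nothing.
It fails at once if the hand or arm (not the hook) touches the bolt unit or its tray with over 2 N before the tray is 100 mm out (value of joint bolt_tray below 0.1 m and contact force between any of the fingers, the arm and bolt_unit above 2 N).
It fails at once if another tray is pulled out by 30 mm (value of joint any of hinge_tray, bracket_tray above 0.03 m).
It fails at once if a bystander (spanner, socket, tape, tin, glue, spray can, jar) is shifted by over 25 mm (distance of any of spanner, socket, tape, tin, glue, spray, jar from where it was at the start of the episode above 0.025 m).
It also fails if it takes over 72 s, if anything falls off the work surface, if the arm or the gripper's body presses on something with over 40 N, if the wrist force passes 120 N, or if a joint passes its speed limit or range.

ROBOT

A 6-joint arm with a two-finger parallel gripper is mounted at the origin on the work surface. World frame = base frame: x ahead of the robot, y to its left, z up, the work surface at z = 0. Lengths are in mm, angles in rad, forces in N, time in s.
With the tool pointing down it reaches from about 350 to 775 mm from the base axis. Payload 5.5 kg.
Tool frame: the origin (TCP) lies midway between the tips of the shut fingers; the grasp point (between the pads) lies 19 mm behind it; z points along the fingers, y is the line along which they close (so a half turn about z gives the same grasp; the last joint's range is limited). The gripper opens to 85 mm and grips with 20 to 120 N. Pads are 22 mm wide; open, the fingers measure 114 mm over their backs; the gripper's body (76 mm by 85 mm) begins 54 mm behind the grasp point. The pads swing forward as they close: fully open they stand 13 mm farther back than shut.
Start: joints at [1.008, 0.313, 0.046, 1.304, 0, 1.431], TCP at [235.96, 524.399, 231.323] pointing down, gripper open.
Joint ranges: [-2.76, 2.76], [-0.86, 1.69], [-1.03, 1.26], [-2.2, 2.34], [-1.47, 1.5], [-3.14, 3.14]. Speed limits (rad/s): [2.57, 2.57, 3.14, 3.14, 3.14, 3.14].

INTERFACE

Orientations are given as a 3x3 rotation matrix whose columns are the frame's x, y, z axes.
In Python, from station import read_state, grab_frame, close_job, trace gives the robot as it stands.
- The arm moves only by the tool carry_out, never from a script. Its arguments are lists of equal length, an entry for each row: "angular": the turn, a rotation vector about the tool's x, y, z each as a share of 45 degrees, from -1 to 1, a list of three; "offset": the shift along the tool's x, y, z each as a share of 250 mm, from -1 to 1, a list of three; "gripper": the gripper's target within -1 to 1 (shut at 1, half-way at 0, fully open at -1). In form: {"angular": [[rx, ry, rz], ...], "offset": [[tx, ty, tz], ...], "gripper": [gripper, ...]}. A call has 1 to 12 rows; each row is the pose to reach, as a shift and turn from the pose commanded when the call began, along the tool's axes at that moment; what a row does not reach only later rows make up. A row lasts 1/10 s, in which the tool goes at most 50 mm and 8.59 degrees, less where a joint would pass 70% of its speed; a pose out of reach is approached as far as the arm can. A call with a number of a shift or a turn outside -1 to 1 is refused whole. A call with a gripper value outside its range is refused whole. The fingers move at their own pace and stop on an object; "force" is the grip in N (left out, the last holds). Time passes only in rows, so rows that repeat a pose let the fingers close. It gives the time, the measured TCP pose, the force, the opening and the grip force at its end, in the units of the state.
- read_state(): the state, without advancing time (a new reading comes with each control period).
- grab_frame(name): name is "side" or "top" or "wrist"; returns a dict with "image" (400x640x3 uint8, red, green, blue), "z_map" (400x640 float32, mm along the optical axis (not along the pixel's ray), 0 where there is no reading), "fovy" (degrees; the focal length in pixels is half the picture's height over the tangent of half this angle, whatever the lens; pixels are square), "cx", "cy" (the principal point, pixels), "dist" ([k1, k2, p1, p2, k3] as OpenCV has them; the pictures are not rectified), "xyz" and "rotation" of the camera in the world; the wrist camera has in their place "tool_from_camera" (4x4, takes a point from camera to tool coordinates, whose origin is the TCP and whose axes are the flange's). Camera axes: x right, y up, looking along -z (the intrinsics and any distortion apply to the point x, -y, -z); pixel columns grow to the right and rows downward; lengths in mm; the calibration is good to about 2 mm. A picture is of the moment at which its call begins: read the wrist's pose just before it.
- close_job(): hands the job in; it is judged then, once.
Trained networks look in the newest picture that a camera, given by its name, has taken for a name from the list of things; names that differ only in an ending like _2 or _b are one class to them, and where a whole thing is asked for, a point or a joint stands for the part that bears it (a point fixed in the world has none). Each returns a list of dicts, best first, with "p" (0 to 1); they miss things now and then, are a little off and sometimes report something else, mostly with a low value. They report only what shows in the picture. A call takes as long as a camera call. They do not tell look-alikes from the thing itself.
- trace(camera, thing): "mask" (400x640 bool, what is visible of it) and "rect" ([left, top, right, bottom] in pixels, round what is visible of it).
The state is a dict: "time": time; "qpos": joint angles; "qd": joint speeds; "joint_torque": joint torques, N m; "tcp_pos": TCP position; "eef_rot": TCP orientation; "wrist_force": force on the tool from outside, world axes, zero at the start; "moment": the same for the moment, N m; "grip_width": finger opening in mm; "grip_force": force on a finger pad.
Only numpy, scipy, OpenCV 4.12 (cv2) and the standard library are available. Lean on these libraries where they do the work, as an engineer would, in place of code of your own. Each camera call takes 0.05 s, during which the arm holds its last target. There are 200 camera calls.

## Working session

There is one attempt and no reset: what is moved stays moved. The work goes in short steps, Python scripts to look and compute and a tool call to move; the robot and the scene stay as the last step left them, time stands still between calls to the robot, and variables do not carry over. Pictures are saved under pics/ and viewed, at most 10 in all, crops included, and the job is handed in when it is done.

Besides the shell and the picture viewer there is one more tool, called after "Emit:" as name(argument=value, ...) on one line, values as JSON. carry_out: Moves the arm, as the interface text tells. Shift numbers are shares of 250 mm and turn numbers shares of 45 degrees, none past 1 either way. Its arguments: {"type":"object","properties":{"angular":{"type":"array"},"offset":{"type":"array"},"gripper":{"type":"array"},"force":{"type":"number"}},"required":["angular","offset","gripper"]}

```bash
mkdir -p pics; ls
cat > h.py <<'E'
import numpy as np, cv2
from station import read_state, grab_frame, close_job, trace
def cam(n):
    s=read_state(); f=grab_frame(n)
    if n=='wrist':
        T=np.eye(4);T[:3,:3]=np.array(s['eef_rot']).reshape(3,3);T[:3,3]=s['tcp_pos']
        W=T@np.array(f['tool_from_camera']); f['R'],f['t']=W[:3,:3],W[:3,3]
    else: f['R'],f['t']=np.array(f['rotation']).reshape(3,3),np.array(f['xyz'])
    f['f']=200/np.tan(np.radians(f['fovy'])/2)
    f['K']=np.array([[f['f'],0,f['cx']],[0,f['f'],f['cy']],[0,0,1.]])
    return f
def ray(f,uv):
    p=cv2.undistortPoints(np.array(uv,float).reshape(-1,1,2),f['K'],np.array(f['dist'],float)).reshape(-1,2)
    return np.c_[p[:,0],-p[:,1],-np.ones(len(p))]
def pts(f,uv):   # by depth
    uv=np.array(uv).reshape(-1,2); z=f['z_map'][uv[:,1].astype(int),uv[:,0].astype(int)]
    P=(ray(f,uv)*z[:,None])@f['R'].T+f['t']; return P[z>0]
def onz(f,uv,z): # ray meets height z
    d=ray(f,uv)@f['R'].T; return f['t']+d*((z-f['t'][2])/d[:,2])[:,None]
def mpts(f,m):
    v,u=np.nonzero(m); return pts(f,np.c_[u,v])
def save(f,name,crop=None,s=1):
    im=f['image'][:,:,::-1]
    if crop: l,t,r,b=crop; im=im[t:b,l:r]
    cv2.imwrite('pics/'+name,cv2.resize(im,None,fx=s,fy=s,interpolation=cv2.INTER_CUBIC))
E
python3 - <<'E'
from h import *
print(read_state())
for n in ('top','side'):
    f=cam(n); save(f,n+'0.png',s=1.25); print(n,f['t'],f['R'].round(2).tolist(),f['f'])
    for th in ['hook','bolt_unit','hinge_unit','bracket_unit','bolt_tray_hole','bolt','nut','socket','spanner','tape','tin','glue']:
        for d in trace(n,th)[:4]:
            P=mpts(f,d['mask']); 
            if len(P): print(th,round(d['p'],2),np.array(d['rect']).round().tolist(),P.mean(0).round(),np.percentile(P[:,2],[5,95]).round(),len(P))
E
```

```text
pics
{'time': 0.0, 'qpos': array([ 1.00838279e+00,  3.14041329e-01,  4.49747871e-02,  1.30354954e+00,
       -6.28165939e-06,  1.43121550e+00]), 'qd': array([-2.65411087e-03, -6.78450785e-04,  3.34270397e-05,  6.84861523e-06,
        1.34145484e-03,  2.44705159e-03]), 'joint_torque': array([ 7.29208168e-04, -4.80626929e+01,  2.98531401e+01,  1.93156314e-02,
       -1.40462471e-04,  1.83494819e-05]), 'tcp_pos': array([235.68439846, 523.93983029, 230.38383499]), 'eef_rot': array([[-9.11930094e-01,  4.10344455e-01, -9.65034790e-04],
       [ 4.10345515e-01,  9.11928823e-01, -1.54281165e-03],
       [ 2.46958834e-04, -1.80293407e-03, -9.99998344e-01]]), 'wrist_force': array([0.72862567, 1.12631209, 0.09788498]), 'moment': array([0.03793808, 0.0174376 , 0.05821717]), 'grip_force': 0.0, 'grip_width': 85.42918961798675}
top [ 391.01853565   17.19794601 1216.05602546] [[0.0, 0.99, -0.11], [-1.0, -0.0, -0.03], [-0.03, 0.11, 0.99]] 419.92464939456556
hook 0.93 [418.0, 269.0, 456.0, 327.0] [ 238. -252.   23.] [10. 28.] 579
hook 0.88 [266.0, 216.0, 328.0, 236.0] [447. 120.  24.] [18. 29.] 465
ho
[... 2464 characters left out ...]
, 350.0, 178.0] [668. 130.  52.] [22. 69.] 331
bolt 0.55 [400.0, 261.0, 426.0, 272.0] [ 584. -331.   18.] [ 9. 26.] 150
nut 0.17 [323.0, 146.0, 348.0, 177.0] [667. 127.  52.] [24. 68.] 294
socket 0.45 [254.0, 140.0, 258.0, 149.0] [512. 435.  31.] [16. 44.] 42
spanner 0.57 [320.0, 245.0, 365.0, 289.0] [ 420. -190.    8.] [ 1. 14.] 417
spanner 0.21 [379.0, 171.0, 446.0, 229.0] [ 735. -169.   64.] [27. 75.] 2568
tape 0.6 [279.0, 136.0, 292.0, 160.0] [574. 324.  41.] [ 1. 65.] 264
tape 0.38 [374.0, 267.0, 393.0, 309.0] [ 434. -350.   88.] [ 15. 152.] 609
tin 0.83 [242.0, 148.0, 260.0, 168.0] [431. 344.  48.] [15. 65.] 339
glue 0.66 [373.0, 270.0, 394.0, 309.0] [ 433. -350.   86.] [ 17. 152.] 600
```

View pics/top0.png

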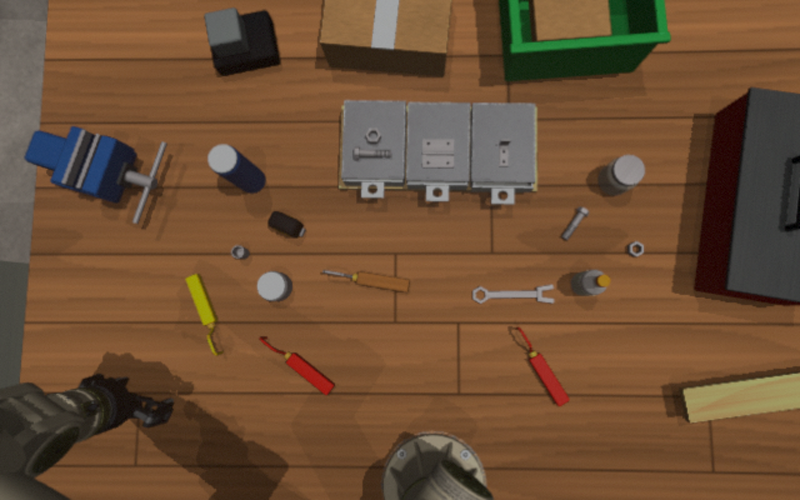

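View pics/side0.png

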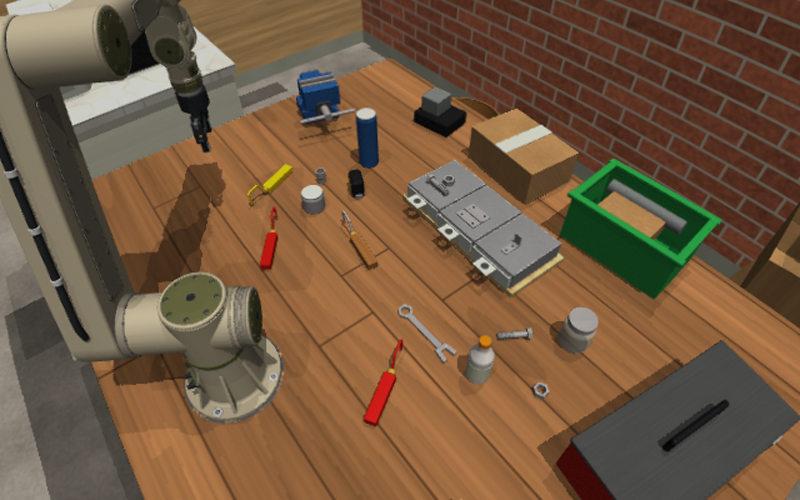

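Four hook shapes appear: yellow (200,315), red (300,368), red (545,370) and one with a wooden handle and steel rod (365,281), in scaled top-view pixels. The wooden one fits the description. The bolt-and-nut sample is on the left unit (372,145), the loose bolt is at (575,222) and the loose nut at (636,248).

Run:
```python
from h import *
f=cam('top'); save(f,'c1.png',(240,60,400,260),3)
w=cam('wrist'); print(np.array(w['tool_from_camera']).round(3),w['f'],w['t'])
for n in ('top','side'):
    f=cam(n)
    for d in trace(n,'hook'):
        P=mpts(f,d['mask']); m=P.mean(0)
        if abs(m[0]-447)<15 and abs(m[1]-120)<15:
            P=P[(P[:,2]>20)&(P[:,2]<30)]; 
            c=cv2.minAreaRect(P[:,:2].astype(np.float32)); print(n,c,P.mean(0), np.percentile(P[:,2],[10,50,90]))
            print(cv2.boxPoints(c))
    d=[d for d in trace(n,'bolt_unit')][0]; P=mpts(f,d['mask']); L=P[abs(P[:,2]-70)<3]
    c=cv2.minAreaRect(L[:,:2].astype(np.float32)); print(n,'lid',c,np.median(L[:,2]))
```

```text
[[-1.00000e-03  9.62000e-01  2.75000e-01  6.89310e+01]
 [ 1.00000e+00  1.00000e-03  0.00000e+00 -7.22000e-01]
 [-0.00000e+00  2.75000e-01 -9.62000e-01 -1.42316e+02]
 [ 0.00000e+00  0.00000e+00  0.00000e+00  1.00000e+00]] 306.8585918743275 [172.80355962 552.01549174 373.64891878]
top lid ((745.2373657226562, 132.0203094482422), (140.04359436035156, 221.4778289794922), 88.7635726928711) 69.86723828234835
side ((447.4051513671875, 119.57955932617188), (135.8184356689453, 27.89944076538086), 81.35460662841797) [446.23780822 112.59524001  24.459856  ] [21.75699914 24.38316864 27.08659141]
[[423.4059    54.53885 ]
 [450.98837   50.345047]
 [471.4044   184.62027 ]
 [443.82193  188.81407 ]]
side lid ((746.2197875976562, 129.03335571289062), (147.76295471191406, 222.55467224121094), 88.92659759521484) 70.66290665832412
```

View pics/c1.png

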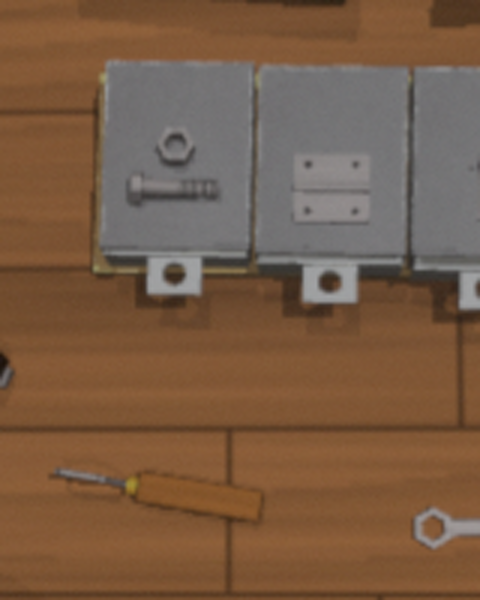

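Emit:
carry_out(angular=[[0, 0, -0.5], [0, 0, -1], [0, 0, -1], [0, 0, -1], [0, 0, -1], [0, 0, -1]], offset=[[-0.37, -0.28, -0.28], [-0.744, -0.56, -0.28], [-0.744, -0.56, -0.28], [-0.744, -0.56, -0.28], [-0.744, -0.56, -0.28], [-0.744, -0.56, -0.28]], gripper=[-1, -1, -1, -1, -1, -1])

```text
time: 2.3
tcp_pos: [349.8, 317.8, 302.7]
eef_rot: [[-0.935, -0.356, 0.002], [-0.356, 0.935, 0.0], [-0.002, -0.0, -1.0]]
wrist_force: [-0.0, -0.4, -0.7]
grip_width: 85.3
grip_force: 0.0
```

Emit:
carry_out(angular=[[0, 0, -1], [0, 0, -1], [0, 0, -1], [0, 0, -1], [0, 0, -1], [0, 0, -1]], offset=[[-0.13, -0.92, 0], [-0.13, -0.92, 0], [-0.13, -0.92, 0], [-0.13, -0.92, 0], [-0.13, -0.92, 0], [-0.13, -0.92, 0]], gripper=[-1, -1, -1, -1, -1, -1])

```text
time: 2.9
tcp_pos: [461.6, 114.0, 301.2]
eef_rot: [[-0.408, -0.913, 0.001], [-0.913, 0.408, -0.001], [0.0, -0.001, -1.0]]
wrist_force: [-0.7, 0.8, 0.7]
grip_width: 85.7
grip_force: 0.0
```

Emit:
carry_out(angular=[[0, 0, -0.35], [0, 0, -0.35], [0, 0, -0.35], [0, 0, -0.35]], offset=[[0, 0, 0], [0, 0, 0], [0, 0, 0], [0, 0, 0]], gripper=[-1, -1, -1, -1])

```text
time: 3.3
tcp_pos: [460.1, 116.9, 301.4]
eef_rot: [[-0.15, -0.989, 0.0], [-0.989, 0.15, 0.0], [-0.0, -0.0, -1.0]]
wrist_force: [-0.4, 0.9, -0.1]
grip_width: 85.6
grip_force: 0.0
```

Run:
```python
from h import *
s=read_state(); print(s['time'],s['tcp_pos'],s['eef_rot'].round(3).tolist(),s['qpos'])
f=cam('wrist'); save(f,'w1.png',s=1.25)
for d in trace('wrist','hook')[:3]:
    P=mpts(f,d['mask']); print(d['rect'],d['p'],P.mean(0))
    H=P[(P[:,2]>19)&(P[:,2]<30)]; c=cv2.minAreaRect(H[:,:2].astype(np.float32)); print(c,cv2.boxPoints(c).round().tolist(),np.median(H[:,2]))
for d in trace('wrist','bolt_tray_hole')[:3]:
    P=mpts(f,d['mask']); T=P[abs(P[:,2]-65)<5]; print('tray',d['rect'],d['p'],P.mean(0),len(T),np.median(T,0) if len(T) else '')
```

```text
3.3 [460.06978531 116.90839033 301.35273656] [[-0.15, -0.989, 0.0], [-0.989, 0.15, 0.0], [-0.0, -0.0, -1.0]] [ 7.94429121e-02  1.05552806e-01 -4.57596152e-02  1.41933189e+00
  9.59986233e-05 -1.34051828e+00]
[313.2, 113.1, 337.5, 254.8] 0.92 [451.37268504 123.11022836  25.97779388]
((451.0640563964844, 122.17083740234375), (138.1066436767578, 29.98148536682129), 80.43142700195312) [[425.0, 57.0], [454.0, 52.0], [477.0, 188.0], [448.0, 193.0]] 23.554148540783842
[448.3, 205.1, 508.0, 276.6] 0.75 [243.14342551 267.72008131  19.88468701]
((242.09921264648438, 272.8031311035156), (114.95797729492188, 32.03245544433594), 53.463069915771484) [[195.0, 236.0], [221.0, 217.0], [289.0, 309.0], [263.0, 329.0]] 23.575099576750233
tray [145.1, 148.4, 194.6, 251.1] 0.76 [667.47646785 129.03260199  52.43632148] 1297 [665.49395706 130.1887624   63.78090408]
```

View pics/w1.png

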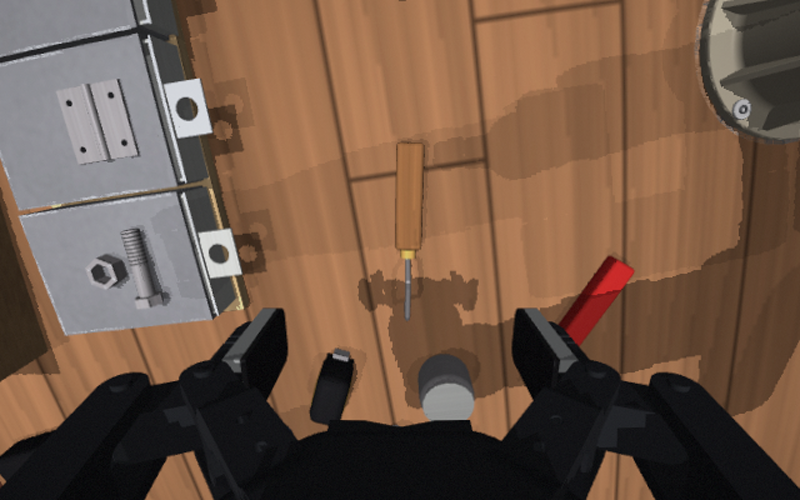

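The wrist view shows the handle from (410,142) to (409,248), the toe end at (407,317), the bolt tray's hole at (219,253) and the hinge tray's hole at (187,108).

Run:
```python
from h import *
f=cam('wrist'); g=lambda u,v,z: onz(f,[[u/1.25,v/1.25]],z)[0].round(1)
print('handle back',g(410.5,142,24),'front',g(408.5,249,24),'toe',g(407,317,53))
print('hole',g(219,253,64),'hinge hole',g(187,108,64))
print('lid front edge',g(211,317,70),g(178,190,70),'hinge',g(176,182,70),g(138,36,70))
for n in('top','side'):
    t=cam(n)
    for d in trace(n,'bolt_tray_hole')[:1]:
        P=mpts(t,d['mask']); T=P[abs(P[:,2]-65)<4]; print(n,T.mean(0),cv2.minAreaRect(T[:,:2].astype(np.float32)))
    print(n,'hole',onz(t,[[298,151]] ,64) if n=='top' else onz(t,[[417/1.25,201/1.25]],64))
```

```text
handle back [439.   53.9  24. ] front [458.  170.5  24. ] toe [470.5 240.3  53. ]
hole [653.9 133.5  64. ] hinge hole [645.7 -11.3  64. ]
lid front edge [680.  201.1  70. ] [673.8  62.7  70. ] hinge [673.5  54.8  70. ] [670.9 -79.   70. ]
top [657.43173784 123.02644234  64.56703378] ((652.7249145507812, 111.88153076171875), (41.23202896118164, 87.31964111328125), 0.21890905499458313)
top hole [[652.74269447 132.78328713  64.        ]]
side [658.89819626 132.93458616  65.41661941] ((655.513671875, 129.73434448242188), (46.7822265625, 124.82759857177734), 1.1307086944580078)
side hole [[654.48176993 131.83691588  64.        ]]
```

Emit:
carry_out(angular=[[0, 0, 0.013], [0, 0, 0.013], [0, 0, 0.013], [0, 0, 0.013], [0, 0, 0.013], [0, 0, 0.013], [0, 0, 0.013]], offset=[[-0.075, 0.042, 0.2], [-0.075, 0.042, 0.4], [-0.075, 0.042, 0.6], [-0.075, 0.042, 0.8], [-0.075, 0.042, 0.92], [-0.075, 0.042, 0.92], [-0.075, 0.042, 0.92]], gripper=[-1, -1, -1, -1, -1, -1, -1])

```text
time: 4.4
tcp_pos: [452.4, 137.0, 71.7]
eef_rot: [[-0.158, -0.988, -0.001], [-0.988, 0.158, -0.0], [0.0, 0.001, -1.0]]
wrist_force: [-0.3, 0.3, 0.0]
grip_width: 85.7
grip_force: 0.0
```

Emit:
carry_out(angular=[[0, 0, 0], [0, 0, 0], [0, 0, 0], [0, 0, 0], [0, 0, 0], [0, 0, 0], [0, 0, 0], [0, 0, 0], [0, 0, 0], [0, 0, 0], [0, 0, 0], [0, 0, 0]], offset=[[0, 0, 0.12], [0, 0, 0.24], [0, 0, 0.264], [0, 0, 0.264], [0, 0, 0.264], [0, 0, 0.264], [0, 0, 0.264], [0, 0, 0.264], [0, 0, 0.264], [0, 0, 0.264], [0, 0, 0.264], [0, 0, 0.264]], gripper=[-1, -1, -1, -1, 1, 1, 1, 1, 1, 1, 1, 1], force=80)

```text
time: 5.6
tcp_pos: [453.4, 137.1, 6.5]
eef_rot: [[-0.157, -0.988, 0.002], [-0.988, 0.157, 0.0], [-0.001, -0.002, -1.0]]
wrist_force: [-1.3, -1.0, 6.2]
grip_width: 27.8
grip_force: 80.0
```

Emit:
carry_out(angular=[[0, 0, 0], [0, 0, 0], [0, 0, 0.1], [0, 0, 0.25], [0, 0, 0.4], [0, 0, 0.55], [0, 0, 0.7], [0, 0, 0.85], [0, 0, 0.914], [0, 0, 0.914]], offset=[[0, 0, -0.1], [0, 0, -0.25], [0, 0, -0.4], [0, 0, -0.56], [0, 0, -0.56], [0, 0, -0.56], [0, 0, -0.56], [0, 0, -0.56], [0, 0, -0.56], [0, 0, -0.56]], gripper=[1, 1, 1, 1, 1, 1, 1, 1, 1, 1])

```text
time: 6.6
tcp_pos: [452.1, 136.9, 145.2]
eef_rot: [[-0.768, -0.64, -0.001], [-0.64, 0.768, -0.0], [0.0, 0.0, -1.0]]
wrist_force: [-0.1, 0.2, -1.5]
grip_width: 28.0
grip_force: 79.4
```

Emit:
carry_out(angular=[[0, 0, 0.15], [0, 0, 0.3], [0, 0, 0.45], [0, 0, 0.6], [0, 0, 0.75], [0, 0, 0.85], [0, 0, 0.914], [0, 0, 0.914], [0, 0, 0.914]], offset=[[0, 0, 0], [0, 0, 0], [0, 0, 0], [0, 0, 0], [0, 0, 0], [0, 0, 0], [0, 0, 0], [0, 0, 0], [0, 0, 0]], gripper=[1, 1, 1, 1, 1, 1, 1, 1, 1])

```text
time: 7.5
tcp_pos: [452.3, 137.0, 145.2]
eef_rot: [[-1.0, 0.021, -0.0], [0.021, 1.0, 0.0], [0.0, 0.0, -1.0]]
wrist_force: [-0.2, -0.4, -1.5]
grip_width: 28.1
grip_force: 79.4
```

Emit:
carry_out(angular=[[0, 0, 0], [0, 0, 0], [0, 0, 0], [0, 0, 0], [0, 0, 0]], offset=[[-0.1, 0, 0], [-0.2, -0.01, 0], [-0.3, -0.01, 0], [-0.36, -0.01, 0], [-0.36, -0.01, 0]], gripper=[1, 1, 1, 1, 1])

```text
time: 8.0
tcp_pos: [544.4, 132.2, 145.0]
eef_rot: [[-1.0, 0.022, 0.001], [0.022, 1.0, 0.0], [-0.001, 0.0, -1.0]]
wrist_force: [1.1, -0.1, -1.9]
grip_width: 28.3
grip_force: 79.5
```

Run:
```python
from h import *
s=read_state(); print(s['time'],s['tcp_pos'])
ims=[]
for n,c in(('top',(250,120,350,220)),('side',(280,110,400,230)),('wrist',(200,50,440,290))):
    f=cam(n); l,t,r,b=c; ims.append(cv2.resize(f['image'][t:b,l:r,::-1],(400,400) if n!='wrist' else (0,0),fx=1,fy=1,interpolation=cv2.INTER_CUBIC) if n!='wrist' else cv2.resize(f['image'][:,:,::-1],(640,400)))
    for d in trace(n,'hook')[:4]:
        P=mpts(f,d['mask']); 
        if len(P) and P[:,2].max()>120: print(n,d['p'],d['rect'],P.mean(0),P[P[:,0].argmax()], np.percentile(P[:,2],[1,99]))
cv2.imwrite('pics/a1.png',np.hstack(ims[:2]));
```

```text
8.0 [544.41056626 132.18522228 144.98273081]
side 0.59 [283.6, 131.9, 336.3, 169.5] [512.17462293 127.19667668 160.34547792] [649.78218878 132.95664683 181.01082553] [141.34220298 194.98483325]
wrist 0.68 [279.7, 73.0, 358.5, 341.5] [511.44704618 132.20654009 159.78472877] [671.96042998  96.51899097  23.21205311] [  0.57554281 163.69909786]
```

View pics/a1.png

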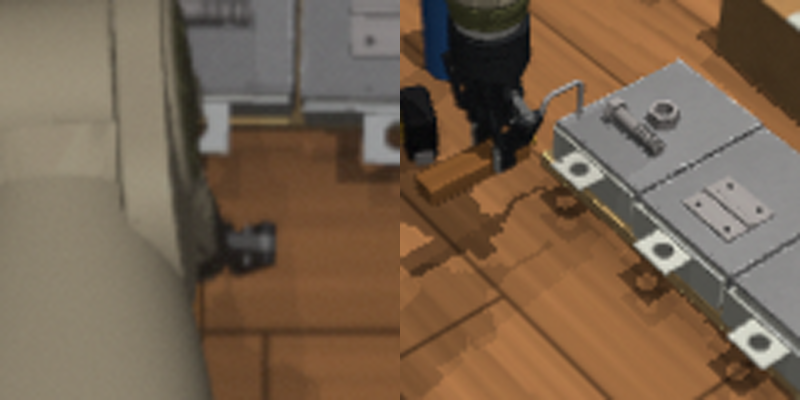

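The side view shows the toe hanging at about (334,145), level and upright, with the hole at (334,161).

Run:
```python
from h import *
f=cam('side'); k=.3
for (u,v,z) in((580,117,146.5),(580,84,193),(579,169,64)): print(onz(f,[[280+u*k,110+v*k]],z).round(1))
P=pts(f,[(u,v) for v in range(133,147) for u in range(330,338)]); Q=P[P[:,2]>140]; print(Q.round(1).tolist())
# hole: dark centroid on tongue
w=cam('wrist'); im=w['image']; 
for d in trace('wrist','bolt_tray_hole')[:2]: print(d['rect'],d['p'],mpts(w,d['mask']).mean(0))
```

```text
[[ 971.2 -128.1  146.5]]
[[ 959.9 -123.1  193. ]]
[[ 993.4 -134.    64. ]]
[[638.1, 129.6, 198.0], [644.9, 132.6, 192.5], [644.9, 127.4, 195.9], [650.3, 128.7, 192.2], [634.3, 130.1, 195.4], [634.1, 124.7, 199.1], [638.4, 124.7, 196.8], [642.7, 124.7, 194.6], [647.2, 124.9, 192.1], [632.8, 128.1, 193.2], [646.2, 128.7, 185.8], [648.4, 126.2, 186.3], [645.0, 127.1, 183.1], [649.8, 127.7, 180.1], [646.4, 128.7, 176.9], [647.8, 125.1, 178.6], [646.9, 129.2, 171.9], [649.1, 126.5, 172.6], [648.0, 130.4, 166.1], [648.3, 125.4, 169.3], [644.8, 126.5, 166.0], [648.5, 125.6, 164.7], [646.9, 128.7, 158.9], [649.7, 126.9, 158.7], [645.0, 126.4, 157.0], [645.2, 126.5, 152.4]]
[275.8, 307.0, 364.7, 337.8] 0.73 [660.74903351 129.51087606  56.19042914]
[555.7, 283.2, 638.2, 398.7] 0.19 [678.69097068 402.7442118   53.57979537]
```

Emit:
carry_out(angular=[[0, 0, 0], [0, 0, 0], [0, 0, 0], [0, 0, 0], [0, 0, 0], [0, 0, 0], [0, 0, 0], [0, 0, 0], [0, 0, 0], [0, 0, 0]], offset=[[-0.017, 0.012, 0], [-0.017, 0.012, 0.1], [-0.017, 0.012, 0.2], [-0.017, 0.012, 0.28], [-0.017, 0.012, 0.3], [-0.017, 0.012, 0.33], [-0.017, 0.012, 0.36], [-0.017, 0.012, 0.38], [-0.017, 0.012, 0.38], [-0.017, 0.012, 0.38]], gripper=[1, 1, 1, 1, 1, 1, 1, 1, 1, 1])

```text
time: 9.45
tcp_pos: [547.0, 135.4, 50.7]
eef_rot: [[-1.0, 0.023, 0.001], [0.023, 1.0, 0.0], [-0.001, 0.0, -1.0]]
wrist_force: [0.6, -0.1, -1.3]
grip_width: 28.5
grip_force: 79.5
```

Emit:
carry_out(angular=[[0, 0, 0], [0, 0, 0], [0, 0, 0], [0, 0, 0], [0, 0, 0], [0, 0, 0], [0, 0, 0], [0, 0, 0], [0, 0, 0], [0, 0, 0], [0, 0, 0], [0, 0, 0]], offset=[[0, 0, 0.03], [0.03, 0, 0.03], [0.06, 0, 0.03], [0.1, 0, 0.03], [0.14, 0, 0.03], [0.18, 0, 0.03], [0.22, 0, 0.03], [0.26, 0, 0.03], [0.3, 0, 0.03], [0.32, 0, 0.03], [0.32, 0, 0.03], [0.32, 0, 0.03]], gripper=[1, 1, 1, 1, 1, 1, 1, 1, 1, 1, 1, 1])

```text
time: 10.65
tcp_pos: [466.1, 137.3, 42.8]
eef_rot: [[-1.0, 0.023, -0.001], [0.023, 1.0, 0.0], [0.001, 0.0, -1.0]]
wrist_force: [-0.3, -0.1, -2.3]
grip_width: 27.9
grip_force: 79.4
```

Emit:
carry_out(angular=[[0, 0, 0], [0, 0, 0], [0, 0, 0], [0, 0, 0], [0, 0, 0], [0, 0, 0]], offset=[[0.04, 0, 0], [0.08, 0, 0], [0.12, 0, 0], [0.155, 0, 0], [0.155, 0, 0], [0.155, 0, 0]], gripper=[1, 1, 1, 1, 1, 1])

```text
time: 11.25
tcp_pos: [426.6, 138.1, 42.6]
eef_rot: [[-1.0, 0.023, -0.002], [0.023, 1.0, 0.0], [0.002, -0.0, -1.0]]
wrist_force: [-0.0, -0.2, -1.0]
grip_width: 28.0
grip_force: 79.5
```

Run:
```python
from h import *
f=cam('side'); l,t,r,b=(270,110,420,230); cv2.imwrite('pics/b1.png',cv2.resize(f['image'][t:b,l:r,::-1],(750,600),interpolation=cv2.INTER_CUBIC))
s=read_state(); print(s['time'],s['tcp_pos'],s['wrist_force'])
```

```text
11.3 [427.10067254 138.03499363  42.60029917] [ 0.05511609  0.29104859 -2.09845381]
```

View pics/b1.png

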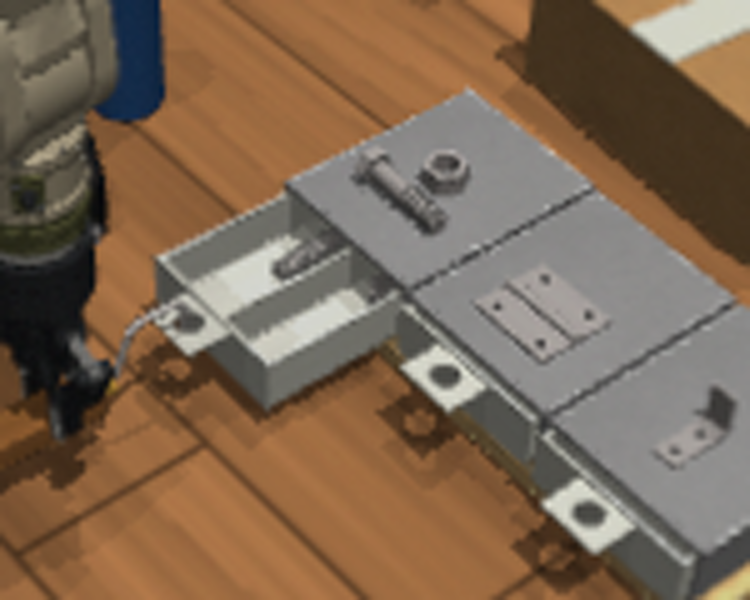

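The tray is out, with the hook in its hole at (308,174). The other trays are still shut. Next I lift the hook off.

Emit:
carry_out(angular=[[0, 0, 0], [0, 0, 0], [0, 0, 0], [0, 0, 0], [0, 0, 0], [0, 0, 0], [0, 0, 0], [0, 0, 0], [0, 0, 0], [0, 0, 0]], offset=[[-0.024, 0, 0], [-0.028, 0, 0], [-0.028, 0, -0.06], [-0.028, 0, -0.12], [-0.028, 0, -0.2], [-0.028, 0, -0.25], [-0.0, -0.15, -0.25], [-0.0, -0.32, -0.25], [-0.0, -0.47, -0.25], [-0.0, -0.47, -0.25]], gripper=[1, 1, 1, 1, 1, 1, 1, 1, 1, 1])

```text
time: 12.3
tcp_pos: [425.9, 17.0, 105.4]
eef_rot: [[-1.0, 0.029, 0.001], [0.029, 1.0, -0.001], [-0.001, -0.001, -1.0]]
wrist_force: [-0.1, 0.6, -1.6]
grip_width: 28.2
grip_force: 79.8
```

Run:
```python
from h import *
f=cam('side'); print(onz(f,[[307.8,174.2]],64)); s=read_state(); print(s['tcp_pos'])
for n in('side','top'):
    f=cam(n)
    for th in('bolt_tray_hole','bolt','nut'):
        for d in trace(n,th)[:3]:
            P=mpts(f,d['mask']); c=cv2.minAreaRect(P[:,:2].astype(np.float32)); print(n,th,round(d['p'],2),d['rect'],P.mean(0).round(1),P[:,0].min(),c)
```

```text
[[542.18409164 135.54695635  64.        ]]
[425.73265117  18.68030499 105.37091387]
side bolt_tray_hole 0.95 [312.0, 150.1, 349.5, 197.2] [624.5 130.3  41.2] 455.43607725257993 ((596.3353881835938, 80.76026916503906), (308.07958984375, 137.1330108642578), 51.39750289916992)
side bolt 0.62 [308.1, 149.9, 350.7, 192.1] [621.  124.4  43.8] 444.6920473957529 ((612.9014282226562, 99.88481140136719), (383.1440734863281, 140.87554931640625), 53.043704986572266)
side bolt 0.45 [398.2, 262.0, 427.0, 275.5] [ 580.8 -328.7   18.5] 544.0814651440941 ((580.2832641601562, -326.35491943359375), (19.257158279418945, 80.9209976196289), 51.25627136230469)
side nut 0.48 [427.3, 302.8, 438.8, 318.3] [ 522.  -461.9   12.8] 505.8943973694729 ((523.2979736328125, -461.1245422363281), (34.092529296875, 32.960750579833984), 48.18003463745117)
top bolt_tray_hole 0.88 [274.4, 143.9, 320.6, 196.6] [610.8 137.3  33.6] 519.8983508264521 ((603.2210693359375, 140.70513916015625), (144.79006958007812, 166.60739135742188), 89.9465103149414)
top bolt_tray_hole 0.2 [501.3, 193.3, 515.2, 205.2] [ 521.3 -460.9   12.6] 506.93007349318333 ((521.501708984375, -460.81585693359375), (27.376020431518555, 31.098003387451172), 18.3627986907959)
top bolt 0.54 [451.6, 163.1, 473.5, 187.6] [ 583.8 -327.5   18.2] 547.501561724899 ((578.3716430664062, -327.1959228515625), (21.203567504882812, 80.51345825195312), 57.468326568603516)
top nut 0.69 [451.2, 165.1, 468.1, 193.8] [ 580.  -324.    15.6] 545.358807208626 ((578.663330078125, -324.85955810546875), (19.573684692382812, 78.69811248779297), 55.42631149291992)
top nut 0.57 [501.4, 193.7, 516.4, 204.8] [ 521.3 -460.5   12.1] 504.51476342406767 ((522.0643920898438, -460.37158203125), (29.40264129638672, 30.554119110107422), 48.092018127441406)
```

Emit:
carry_out(angular=[[0, 0, 0], [0, 0, 0], [0, 0, 0], [0, 0, 0], [0, 0, 0], [0, 0, 0], [0, 0, 0], [0, 0, 0], [0, 0, 0], [0, 0, 0], [0, 0, 0], [0, 0, 0]], offset=[[0, 0, 0.1], [0, 0, 0.2], [0, 0, 0.3], [0, 0, 0.36], [0, 0, 0.38], [0, 0, 0.393], [0, 0, 0.393], [0, 0, 0.393], [0, 0, 0.393], [0, 0, 0.393], [0, 0, 0.393], [0, 0, 0.393]], gripper=[1, 1, 1, 1, 1, 1, 1, -1, -1, -1, -1, -1])

```text
time: 13.95
tcp_pos: [425.5, 20.5, 7.3]
eef_rot: [[-1.0, 0.023, 0.001], [0.023, 1.0, 0.0], [-0.001, 0.0, -1.0]]
wrist_force: [-0.2, 0.0, -0.2]
grip_width: 85.1
grip_force: 0.0
```

Emit:
carry_out(angular=[[0, 0, 0], [0, 0, 0], [0, 0, 0], [0, 0, 0], [0, 0, 0], [0, 0, 0]], offset=[[0, 0, -0.1], [0, 0, -0.3], [0, 0, -0.5], [0, 0, -0.7], [0, 0, -0.9], [0, 0, -1]], gripper=[-1, -1, -1, -1, -1, -1])

```text
time: 14.55
tcp_pos: [426.6, 20.4, 261.6]
eef_rot: [[-1.0, 0.023, 0.006], [0.023, 1.0, -0.001], [-0.006, -0.001, -1.0]]
wrist_force: [0.2, -0.5, -0.1]
grip_width: 85.7
grip_force: 0.0
```

Emit:
carry_out(angular=[[0, 0, 0], [0, 0, 0], [0, 0, 0], [0, 0, 0], [0, 0, 0], [0, 0, 0]], offset=[[-0.33, -0.81, 0], [-0.33, -0.81, 0], [-0.33, -0.81, 0], [-0.33, -0.81, 0], [-0.33, -0.81, 0], [-0.33, -0.81, 0]], gripper=[-1, -1, -1, -1, -1, -1])

```text
time: 15.15
tcp_pos: [503.5, -186.2, 256.1]
eef_rot: [[-1.0, 0.027, -0.001], [0.027, 1.0, 0.0], [0.001, 0.0, -1.0]]
wrist_force: [-0.8, 0.3, -0.3]
grip_width: 85.4
grip_force: 0.0
```

Emit:
carry_out(angular=[[0, 0, 0], [0, 0, 0], [0, 0, 0], [0, 0, 0], [0, 0, 0], [0, 0, 0]], offset=[[-0.33, -0.81, 0], [-0.33, -0.81, 0], [-0.33, -0.81, 0], [-0.33, -0.81, 0], [-0.33, -0.81, 0], [-0.33, -0.81, 0]], gripper=[-1, -1, -1, -1, -1, -1])

```text
time: 15.75
tcp_pos: [581.1, -389.2, 255.3]
eef_rot: [[-1.0, 0.025, -0.001], [0.025, 1.0, 0.001], [0.002, 0.001, -1.0]]
wrist_force: [0.5, -0.3, -0.4]
grip_width: 85.5
grip_force: 0.0
```

Run:
```python
from h import *
s=read_state(); print(s['time'],s['tcp_pos'],s['eef_rot'].round(3).tolist(),s['qpos'].round(2))
f=cam('wrist'); save(f,'w2.png',s=1.25)
for th in('bolt','nut'):
    for d in trace('wrist',th)[:3]:
        P=mpts(f,d['mask']); P=P[P[:,2]>5]; c=cv2.minAreaRect(P[:,:2].astype(np.float32)); print(th,round(d['p'],2),d['rect'],P.mean(0).round(1),P[:,2].max(),c)
```

```text
15.75 [ 581.10299924 -389.20427845  255.25413999] [[-1.0, 0.025, -0.001], [0.025, 1.0, 0.001], [0.002, 0.001, -1.0]] [-0.7   0.58  0.51  1.51  0.   -0.68]
bolt 0.72 [342.4, 138.9, 392.5, 197.5] [ 583.3 -328.3   16.9] 25.890527232846182 ((581.6834106445312, -327.1019287109375), (27.171276092529297, 79.67789459228516), 57.30348205566406)
bolt 0.17 [246.4, 108.0, 272.1, 135.9] [ 523.1 -462.4   14.8] 17.792391515041857 ((523.3643188476562, -462.459716796875), (30.696989059448242, 32.139522552490234), 89.45796966552734)
nut 0.88 [245.2, 105.7, 271.6, 136.1] [ 523.  -462.1   14.9] 17.792391515041857 ((522.7774047851562, -461.9393615722656), (30.009592056274414, 30.962081909179688), 88.03984069824219)
nut 0.56 [335.4, 0.0, 399.0, 76.1] [ 453.1 -347.3  110.1] 152.1684982768531 ((448.1610412597656, -344.32537841796875), (52.634132385253906, 47.665035247802734), 53.43235778808594)
```

View pics/w2.png

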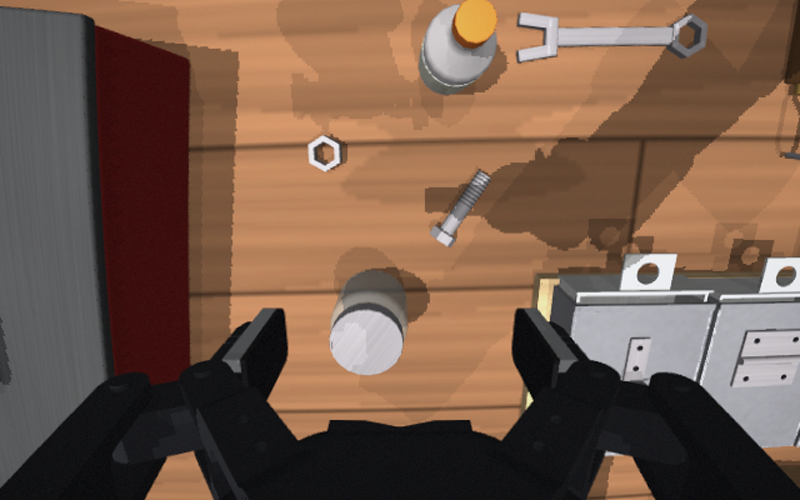

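The bolt lies with its head at (444,233) and tail at (484,175). The nut is at (325,153).

Emit:
carry_out(angular=[[0, 0, 0.18], [0, 0, 0.36], [0, 0, 0.54], [0, 0, 0.696], [0, 0, 0.696], [0, 0, 0.696], [0, 0, 0.696]], offset=[[0, 0.1, 0.1], [0, 0.2, 0.2], [0, 0.245, 0.4], [0, 0.245, 0.6], [0, 0.245, 0.76], [0, 0.245, 0.76], [0, 0.245, 0.76]], gripper=[-0.4, -0.4, -0.4, -0.4, -0.4, -0.4, -0.4])

```text
time: 16.6
tcp_pos: [582.1, -325.2, 68.2]
eef_rot: [[-0.843, 0.538, -0.0], [0.538, 0.843, 0.001], [0.001, 0.0, -1.0]]
wrist_force: [0.3, -0.6, 0.7]
grip_width: 59.7
grip_force: 0.0
```

Run:
```python
from h import *
s=read_state(); print(s['time'],s['tcp_pos'],s['eef_rot'].round(3).tolist(),s['grip_width'])
f=cam('wrist'); R=s['eef_rot'];
for d in trace('wrist','bolt')[:2]:
    P=mpts(f,d['mask']); P=P[(P[:,2]>5)&(P[:,2]<30)]; c=cv2.minAreaRect(P[:,:2].astype(np.float32)); print(round(d['p'],2),d['rect'],P.mean(0).round(1),c)
    print('tool',(np.r_[c[0],0]-s['tcp_pos'])@R, ((P-s['tcp_pos'])@R).mean(0))
```

```text
16.6 [ 582.08995407 -325.2441763    68.22902148] [[-0.843, 0.538, -0.0], [0.538, 0.843, 0.001], [0.001, 0.0, -1.0]] 59.67929958038715
0.71 [299.4, 156.3, 337.0, 274.8] [ 583.9 -327.1   16.6] ((581.8843383789062, -326.42547607421875), (27.26213836669922, 79.55049133300781), 56.51719284057617)
tool [-0.51563733 -1.127126   68.22829929] [-2.52479294 -0.62968837 51.58526187]
```

Emit:
carry_out(angular=[[0, 0, 0], [0, 0, 0], [0, 0, 0], [0, 0, 0], [0, 0, 0], [0, 0, 0], [0, 0, 0], [0, 0, 0], [0, 0, 0], [0, 0, 0]], offset=[[-0.008, -0.004, 0.1], [-0.008, -0.004, 0.2], [-0.008, -0.004, 0.253], [-0.008, -0.004, 0.253], [-0.008, -0.004, 0.253], [-0.008, -0.004, 0.253], [-0.008, -0.004, 0.253], [-0.008, -0.004, 0.253], [-0.008, -0.004, 0.253], [-0.008, -0.004, 0.253]], gripper=[-0.4, -0.4, -0.4, -0.4, 1, 1, 1, 1, 1, 1], force=60)

```text
time: 17.7
tcp_pos: [584.6, -329.4, 5.5]
eef_rot: [[-0.842, 0.539, 0.002], [0.539, 0.842, -0.001], [-0.003, 0.0, -1.0]]
wrist_force: [-0.3, 1.2, 5.4]
grip_width: 13.4
grip_force: 58.6
```

Emit:
carry_out(angular=[[0, 0, 0], [0, 0, 0], [0, 0, 0], [0, 0, 0], [0, 0, 0]], offset=[[0, 0, -0.2], [0, 0, -0.4], [0, 0, -0.6], [0, 0, -0.6], [0, 0, -0.6]], gripper=[1, 1, 1, 1, 1])

```text
time: 18.2
tcp_pos: [584.3, -329.5, 155.7]
eef_rot: [[-0.842, 0.539, 0.003], [0.539, 0.842, -0.002], [-0.004, -0.0, -1.0]]
wrist_force: [0.3, -0.3, -1.4]
grip_width: 13.2
grip_force: 58.9
```

Emit:
carry_out(angular=[[0, 0, -0.15], [0, 0, -0.3], [0, 0, -0.45], [0, 0, -0.6], [0, 0, -0.68], [0, 0, -0.68], [0, 0, -0.68]], offset=[[0.08, 0.14, -0.1], [0.2, 0.3, -0.1], [0.3, 0.5, -0.1], [0.4, 0.67, -0.1], [0.5, 0.84, -0.1], [0.5, 0.84, -0.1], [0.5, 0.84, -0.1]], gripper=[1, 1, 1, 1, 1, 1, 1])

```text
time: 18.9
tcp_pos: [590.3, -82.5, 176.8]
eef_rot: [[-0.999, 0.033, -0.004], [0.033, 0.999, 0.001], [0.004, 0.001, -1.0]]
wrist_force: [0.1, 0.3, -1.8]
grip_width: 13.2
grip_force: 59.0
```

Emit:
carry_out(angular=[[0, 0, 0], [0, 0, 0], [0, 0, 0], [0, 0, 0], [0, 0, 0], [0, 0, 0], [0, 0, 0]], offset=[[-0.01, 0.16, 0], [-0.01, 0.33, 0], [-0.01, 0.5, 0], [-0.01, 0.67, 0], [-0.01, 0.83, 0], [-0.01, 0.99, 0], [-0.01, 0.99, 0]], gripper=[1, 1, 1, 1, 1, 1, 1])

```text
time: 19.6
tcp_pos: [602.6, 165.4, 177.1]
eef_rot: [[-0.999, 0.033, -0.002], [0.033, 0.999, 0.001], [0.002, 0.001, -1.0]]
wrist_force: [-0.4, 0.2, -1.5]
grip_width: 13.2
grip_force: 59.2
```

Run:
```python
from h import *
s=read_state(); print(s['time'],s['tcp_pos'],s['eef_rot'].round(3).tolist(),s['grip_width'])
f=cam('wrist'); save(f,'w3.png',s=1.25)
```

```text
19.6 [602.59744162 165.44794571 177.14542388] [[-0.999, 0.033, -0.002], [0.033, 0.999, 0.001], [0.002, 0.001, -1.0]] 13.24265766979744
```

View pics/w3.png

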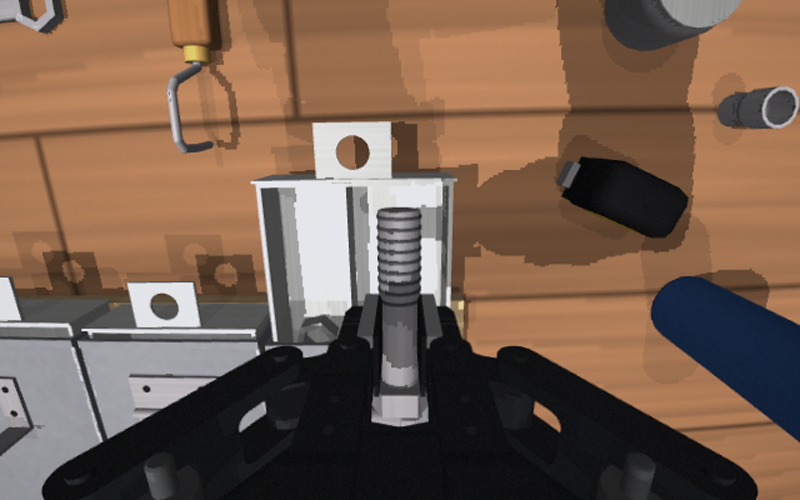

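Run:
```python
from h import *
f=cam('wrist'); g=lambda u,v,z: onz(f,[[u/1.25,v/1.25]],z)[0].round(1)
print('hole',g(352,152,64)); print('corners front',g(254,181,67),g(456,179,67))
print('left rim',g(262,200,64),g(276,340,64),'right rim',g(450,200,64),g(459,300,64))
print('divider',g(357,195,61),g(363,290,61),'floor front',g(330,190,25),g(305,210,25),'nut',g(320,325,41))
P=pts(f,[[int(400/1.25),int(y/1.25)] for y in (215,250,290,350,400)]);print(P.round(1).tolist())
```

```text
hole [541.3 133.6  64. ]
corners front [557.2  68.1  67. ] [560.8 200.7  67. ]
left rim [570.4  70.7  64. ] [675.9  67.   64. ] right rim [575.  197.2  64. ] [647.8 203.8  64. ]
divider [569.8 134.7  61. ] [638.9 134.6  61. ] floor front [570.3 110.   25. ] [585.1  89.2  25. ] nut [676.1  95.7  41. ]
[[559.8, 164.0, 187.1], [572.2, 163.6, 188.5], [587.2, 163.1, 189.1], [611.7, 162.2, 189.6], [630.3, 161.6, 195.1]]
```

Run:
```python
from h import *
f=cam('side'); print(onz(f,[[270+277/5,110+268/5],[270+318/5,110+245/5]],35).round(1)); print(pts(f,[[326,163],[328,162],[331,161],[333,160]]).round(1))
```

```text
[[641.3 162.   35. ]
 [680.1 162.2  35. ]]
[[641.6 158.9  40.2]
 [648.7 156.2  43. ]
 [660.4 153.4  43.2]
 [672.1 156.   39.3]]
```

Emit:
carry_out(angular=[[0, 0, -0.15], [0, 0, -0.3], [0, 0, -0.45], [0, 0, -0.45], [0, 0, -0.45], [0, 0, -0.45]], offset=[[-0.035, 0.025, 0.1], [-0.035, 0.025, 0.2], [-0.035, 0.025, 0.3], [-0.035, 0.025, 0.36], [-0.035, 0.025, 0.38], [-0.035, 0.025, 0.38]], gripper=[1, 1, 1, 1, 1, 1])

```text
time: 20.35
tcp_pos: [611.4, 166.8, 82.9]
eef_rot: [[-0.951, -0.31, -0.002], [-0.31, 0.951, -0.0], [0.002, 0.0, -1.0]]
wrist_force: [0.1, -0.6, -1.9]
grip_width: 13.0
grip_force: 59.1
```

Emit:
carry_out(angular=[[0, 0, 0], [0, 0, 0], [0, 0, 0], [0, 0, 0], [0, 0, 0], [0, 0, 0]], offset=[[0, 0, 0.03], [0, 0, 0.06], [0, 0, 0.1], [0, 0, 0.14], [0, 0, 0.14], [0, 0, 0.14]], gripper=[1, 1, 1, 1, 1, 1])

```text
time: 20.95
tcp_pos: [611.3, 168.7, 48.2]
eef_rot: [[-0.95, -0.313, -0.001], [-0.313, 0.95, -0.0], [0.001, 0.0, -1.0]]
wrist_force: [0.1, 0.3, -2.0]
grip_width: 13.4
grip_force: 59.2
```

Emit:
carry_out(angular=[[0, 0, 0], [0, 0, 0], [0, 0, 0], [0, 0, 0], [0, 0, 0], [0, 0, 0], [0, 0, 0], [0, 0, 0], [0, 0, 0], [0, 0, 0]], offset=[[0, 0, 0.02], [0, 0, 0.02], [0, 0, 0.02], [0, 0, 0.02], [0, 0, 0.02], [0, 0, 0.02], [0, 0, -0.1], [0, 0, -0.3], [0, 0, -0.5], [0, 0, -0.6]], gripper=[1, 0.42, 0.42, 0.42, 0.42, 0.42, 0.42, 0.42, 0.42, 0.42])

```text
time: 21.95
tcp_pos: [613.5, 168.9, 204.1]
eef_rot: [[-0.95, -0.313, 0.007], [-0.313, 0.95, 0.001], [-0.007, -0.001, -1.0]]
wrist_force: [-0.3, -0.0, -0.1]
grip_width: 24.6
grip_force: 0.0
```

Emit:
carry_out(angular=[[0, 0, 0.15], [0, 0, 0.3], [0, 0, 0.47], [0, 0, 0.64], [0, 0, 0.8], [0, 0, 0.885], [0, 0, 0.885]], offset=[[0.377, -0.76, -0.1], [0.377, -0.76, -0.1], [0.377, -0.76, -0.1], [0.377, -0.76, -0.1], [0.377, -0.76, -0.1], [0.377, -0.76, -0.1], [0.377, -0.76, -0.1]], gripper=[-0.6, -0.6, -0.6, -0.6, -0.6, -0.6, -0.6])

```text
time: 22.65
tcp_pos: [581.5, -42.3, 224.1]
eef_rot: [[-0.929, 0.37, 0.001], [0.37, 0.929, 0.0], [-0.0, 0.0, -1.0]]
wrist_force: [0.9, -1.0, -0.4]
grip_width: 68.4
grip_force: 0.0
```

Emit:
carry_out(angular=[[0, 0, 0.15], [0, 0, 0.3], [0, 0, 0.47], [0, 0, 0.64], [0, 0, 0.8], [0, 0, 0.885], [0, 0, 0.885]], offset=[[-0.2, -0.825, 0], [-0.2, -0.825, 0], [-0.2, -0.825, 0], [-0.2, -0.825, 0], [-0.2, -0.825, 0], [-0.2, -0.825, 0], [-0.2, -0.825, 0]], gripper=[-0.6, -0.6, -0.6, -0.6, -0.6, -0.6, -0.6])

```text
time: 23.35
tcp_pos: [552.0, -251.7, 223.5]
eef_rot: [[-0.479, 0.878, -0.0], [0.878, 0.479, 0.0], [0.001, -0.0, -1.0]]
wrist_force: [-0.3, 0.9, -0.3]
grip_width: 68.5
grip_force: 0.0
```

Emit:
carry_out(angular=[[0, 0, 0], [0, 0, 0], [0, 0, 0], [0, 0, 0], [0, 0, 0], [0, 0, 0], [0, 0, 0], [0, 0, 0]], offset=[[-0.68, -0.51, 0], [-0.68, -0.51, 0], [-0.68, -0.51, 0], [-0.68, -0.51, 0], [-0.68, -0.51, 0.2], [-0.68, -0.51, 0.4], [-0.68, -0.51, 0.52], [-0.68, -0.51, 0.52]], gripper=[-0.6, -0.6, -0.6, -0.6, -0.6, -0.6, -0.6, -0.6])

```text
time: 24.15
tcp_pos: [519.1, -457.8, 87.4]
eef_rot: [[-0.481, 0.877, -0.008], [0.876, 0.481, 0.009], [0.011, -0.002, -1.0]]
wrist_force: [-0.8, 1.1, -0.8]
grip_width: 68.2
grip_force: 0.0
```

Run:
```python
from h import *
s=read_state(); R=s['eef_rot']; print(s['time'],s['tcp_pos'],R.round(3).tolist(),s['grip_width'])
f=cam('wrist')
for d in trace('wrist','nut')[:2]:
    P=mpts(f,d['mask']); Q=P[(P[:,2]>12)&(P[:,2]<20)]; T=((Q-s['tcp_pos'])@R)
    (c,r)=cv2.minEnclosingCircle(T[:,:2].astype(np.float32)); print(d['p'],d['rect'],Q.mean(0),T.mean(0),c,r)
    hull=cv2.convexHull(T[:,:2].astype(np.float32)).reshape(-1,2)
    print('widths',[(a,round(float(np.ptp(hull@[np.cos(np.radians(a)),np.sin(np.radians(a))])),1)) for a in range(0,180,10)])
```

```text
24.15 [ 519.05532536 -457.7855604    87.38809467] [[-0.481, 0.877, -0.008], [0.876, 0.481, 0.009], [0.011, -0.002, -1.0]] 68.2313655752613
0.89 [303.8, 188.7, 344.5, 241.2] [ 524.50281373 -461.80939784   15.56180294] [-6.95117138  3.01247617 71.74600187] (-7.18685245513916, 2.8551840782165527) 17.07992935180664
widths [(0, 34.1), (10, 33.5), (20, 32.0), (30, 30.5), (40, 31.9), (50, 33.1), (60, 33.3), (70, 32.7), (80, 31.3), (90, 29.1), (100, 31.3), (110, 32.8), (120, 33.4), (130, 33.2), (140, 32.1), (150, 30.5), (160, 32.4), (170, 33.8)]
```

Emit:
carry_out(angular=[[0, 0, 0], [0, 0, 0], [0, 0, 0], [0, 0, 0]], offset=[[-0.005, 0.009, 0.1], [-0.005, 0.009, 0.18], [-0.005, 0.009, 0.18], [-0.005, 0.009, 0.18]], gripper=[-0.6, -0.6, -0.6, -0.6])

```text
time: 24.65
tcp_pos: [525.3, -462.4, 51.5]
eef_rot: [[-0.479, 0.878, 0.002], [0.878, 0.479, -0.002], [-0.003, 0.001, -1.0]]
wrist_force: [-0.1, 0.4, 0.5]
grip_width: 68.5
grip_force: 0.0
```

Emit:
carry_out(angular=[[0, 0, 0], [0, 0, 0], [0, 0, 0], [0, 0, 0], [0, 0, 0], [0, 0, 0], [0, 0, 0], [0, 0, 0], [0, 0, 0], [0, 0, 0]], offset=[[0, 0, 0.1], [0, 0, 0.18], [0, 0, 0.18], [0, 0, 0.18], [0, 0, 0.18], [0, 0, 0.18], [0, 0, 0.18], [0, 0, 0.18], [0, 0, 0.18], [0, 0, 0.18]], gripper=[-0.6, -0.6, -0.6, 1, 1, 1, 1, 1, 1, 1])

```text
time: 25.65
tcp_pos: [525.2, -463.0, 6.4]
eef_rot: [[-0.478, 0.878, 0.003], [0.878, 0.478, -0.003], [-0.004, 0.001, -1.0]]
wrist_force: [-0.8, -0.3, 5.4]
grip_width: 28.2
grip_force: 59.9
```

Emit:
carry_out(angular=[[0, 0, 0], [0, 0, 0], [0, 0, 0], [0, 0, 0], [0, 0, 0], [0, 0, 0]], offset=[[0, 0, -0.2], [0, 0, -0.4], [0, 0, -0.6], [0, 0, -0.8], [0, 0, -0.8], [0, 0, -0.8]], gripper=[1, 1, 1, 1, 1, 1])

```text
time: 26.25
tcp_pos: [524.8, -462.6, 206.5]
eef_rot: [[-0.478, 0.878, 0.003], [0.878, 0.478, -0.004], [-0.005, 0.001, -1.0]]
wrist_force: [0.0, -0.7, -1.3]
grip_width: 28.1
grip_force: 59.6
```

Emit:
carry_out(angular=[[0, 0, 0.15], [0, 0, 0.3], [0, 0, 0.45], [0, 0, 0.6], [0, 0, 0.67], [0, 0, 0.67]], offset=[[0.12, 0.09, 0], [0.24, 0.18, 0], [0.37, 0.27, 0], [0.5, 0.37, 0], [0.617, 0.455, 0], [0.617, 0.455, 0]], gripper=[1, 1, 1, 1, 1, 1])

```text
time: 26.85
tcp_pos: [549.3, -266.5, 201.9]
eef_rot: [[0.024, 1.0, -0.004], [1.0, -0.024, 0.004], [0.004, -0.004, -1.0]]
wrist_force: [-0.2, -0.7, -1.5]
grip_width: 28.3
grip_force: 59.6
```

Emit:
carry_out(angular=[[0, 0, 0], [0, 0, 0], [0, 0, 0], [0, 0, 0], [0, 0, 0], [0, 0, 0]], offset=[[0.12, 0.015, 0], [0.25, 0.03, 0], [0.4, 0.05, 0], [0.56, 0.065, 0], [0.744, 0.084, 0], [0.744, 0.084, 0]], gripper=[1, 1, 1, 1, 1, 1])

```text
time: 27.45
tcp_pos: [575.4, -81.8, 202.1]
eef_rot: [[0.022, 1.0, -0.003], [1.0, -0.022, 0.003], [0.003, -0.003, -1.0]]
wrist_force: [-0.3, -0.3, -1.0]
grip_width: 28.0
grip_force: 59.6
```

Emit:
carry_out(angular=[[0, 0, 0], [0, 0, 0], [0, 0, 0], [0, 0, 0], [0, 0, 0], [0, 0, 0], [0, 0, 0]], offset=[[0.12, 0.015, 0], [0.25, 0.03, 0], [0.4, 0.05, 0], [0.56, 0.065, 0], [0.744, 0.084, 0], [0.744, 0.084, 0], [0.744, 0.084, 0]], gripper=[1, 1, 1, 1, 1, 1, 1])

```text
time: 28.15
tcp_pos: [601.9, 99.1, 202.1]
eef_rot: [[0.026, 1.0, -0.003], [1.0, -0.026, -0.001], [-0.001, -0.003, -1.0]]
wrist_force: [-0.5, 0.2, -0.9]
grip_width: 28.1
grip_force: 59.6
```

Run:
```python
from h import *
s=read_state(); R=s['eef_rot']; print(s['time'],s['tcp_pos'],R.round(3).tolist(),s['grip_width'])
f=cam('wrist'); save(f,'w4.png',s=1.25)
```

```text
28.15 [601.89362183  99.0612581  202.14136731] [[0.026, 1.0, -0.003], [1.0, -0.026, -0.001], [-0.001, -0.003, -1.0]] 28.095610422762775
```

View pics/w4.png

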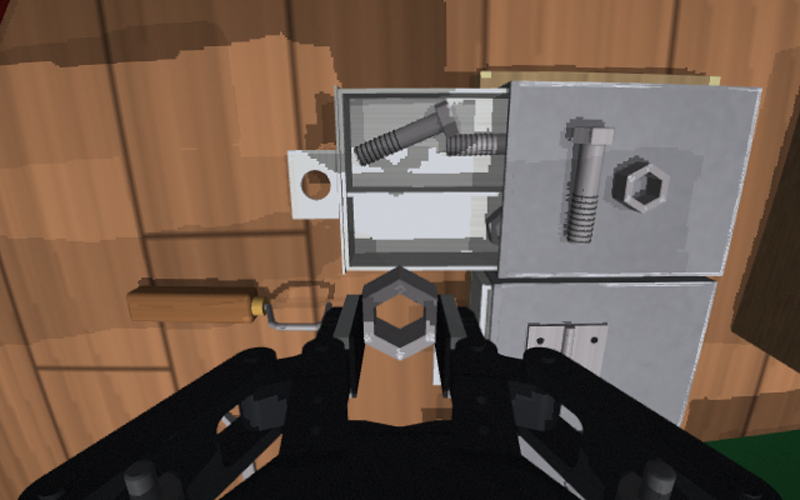

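The bolt lies in the wider bin, from (360,155) to (450,110). The nut is held just in front of the narrower bin in the view.

Emit:
carry_out(angular=[[0, 0, 0], [0, 0, 0], [0, 0, 0], [0, 0, 0], [0, 0, 0], [0, 0, 0], [0, 0, 0], [0, 0, 0]], offset=[[-0.012, 0, 0.12], [-0.012, 0, 0.26], [-0.012, 0, 0.4], [-0.012, 0, 0.5], [-0.012, 0, 0.56], [-0.012, 0, 0.61], [-0.012, 0, 0.65], [-0.012, 0, 0.65]], gripper=[1, 1, 1, 1, 1, 1, 1, 1])

```text
time: 29.0
tcp_pos: [601.6, 94.9, 40.0]
eef_rot: [[0.029, 1.0, -0.002], [1.0, -0.029, -0.0], [-0.0, -0.002, -1.0]]
wrist_force: [-0.3, -0.2, -1.6]
grip_width: 27.9
grip_force: 59.6
```

Now I open a little (to about 42 mm), rise, then back off so the cameras have a clear view.

Emit:
carry_out(angular=[[0, 0, 0], [0, 0, 0], [0, 0, 0], [0, 0, 0], [0, 0, 0], [0, 0, 0], [0, 0, 0], [0, 0, 0], [0, 0, 0], [0, 0, 0], [0, 0, 0], [0, 0, 0]], offset=[[0, 0, 0], [0, 0, 0], [0, 0, 0], [0, 0, 0], [0, 0, 0], [0, 0, -0.1], [0, 0, -0.3], [0, 0, -0.5], [0, 0, -0.7], [0, 0, -0.8], [0.4, -0.2, -0.8], [0.4, -0.2, -0.8]], gripper=[0.02, 0.02, 0.02, 0.02, 0.02, 0.02, 0.02, 0.02, 0.02, 0.02, 0.02, 0.02])

```text
time: 30.2
tcp_pos: [561.1, 186.4, 242.9]
eef_rot: [[0.031, 1.0, 0.003], [1.0, -0.031, 0.001], [0.001, 0.003, -1.0]]
wrist_force: [0.4, -0.0, -1.0]
grip_width: 41.6
grip_force: 0.0
```

Emit:
carry_out(angular=[[0, 0, 0], [0, 0, 0], [0, 0, 0], [0, 0, 0], [0, 0, 0], [0, 0, 0]], offset=[[0.6, -0.3, 0], [0.6, -0.3, 0], [0.6, -0.3, 0], [0.6, -0.3, 0], [0.6, -0.3, 0], [0.6, -0.3, 0]], gripper=[0, 0, 0, 0, 0, 0])

```text
time: 30.8
tcp_pos: [489.1, 338.7, 241.3]
eef_rot: [[0.026, 1.0, 0.0], [1.0, -0.026, -0.0], [-0.0, 0.0, -1.0]]
wrist_force: [0.3, -0.2, 0.6]
grip_width: 42.3
grip_force: 0.0
```

Run:
```python
from h import *
s=read_state(); print(s['time'],s['tcp_pos'])
a=cam('top')['image'][70:290,150:450,::-1]; b=cam('side')['image'][110:260,250:455,::-1]
cv2.imwrite('pics/end.png',np.hstack([cv2.resize(a,(400,293)),cv2.resize(b,(400,293))]))
f=cam('side')
for th in('hook','bolt','nut'):
    for d in trace('side',th)[:2]: print(th,d['p'],d['rect'],mpts(f,d['mask']).mean(0))
```

```text
30.8 [489.0990057  338.68427703 241.34988499]
hook 0.88 [207.7, 164.9, 219.3, 215.5] [247.11689828 275.04565786  22.99069315]
hook 0.77 [290.5, 273.3, 322.2, 342.4] [ 243.01714924 -251.17555321   25.58164144]
bolt 0.67 [371.4, 268.5, 396.1, 309.7] [ 434.051642   -349.06589584   87.23108837]
bolt 0.51 [313.0, 159.8, 323.8, 172.8] [617.06049258 169.23764875  44.61687882]
```

View pics/end.png

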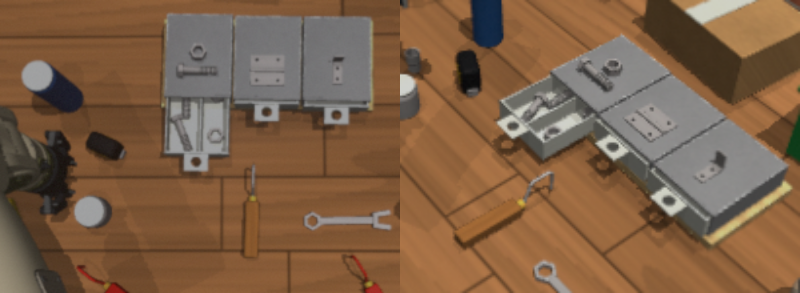

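Final view: the bolt is in the wider bin at (180,133) and the nut in the narrower bin at (215,135). The hook lies clear at (251,215), and the other trays are shut.

```bash
python3 -c "
from station import close_job; print(close_job())"
```

```text
the job is handed in; nothing more can be done
None
```

I handed in the job at about 31 s: the bolt tray is pulled out about 112 mm, the bolt and nut are in their own bins, the hook lies on the bench clear of the units, and the other two trays are shut; the hand-in returned no verdict.

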